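Square up a model-house frame corner

ROBOT

A 6-joint arm with a two-finger parallel gripper is mounted at the origin on the work surface. World frame = base frame: x ahead of the robot, y to its left, z up, the work surface at z = 0. Lengths are in m, angles in rad, forces in N, time in s.
With the tool pointing down it reaches from about 0.225 to 0.725 m from the base axis. Payload 3.1 kg.
Tool frame: the origin (TCP) lies on the centre line of the jaws, within the pads' length; the fingertips stand 17 mm ahead of it and the grasp point (between the pads) lies 2 mm behind it (arm.tip_extent is the distance from the TCP to the fingertips, in m); y points along the fingers, z is the direction in which the jaws open and shut, and the axes are right-handed (so a half turn about y gives the same grasp; the last joint's range is limited). The gripper opens to 85 mm and grips with 20 to 120 N. Pads are 22 mm wide; open, the fingers measure 114 mm over their backs; the gripper's body (76 mm by 85 mm) begins 54 mm behind the grasp point. The pads swing forward as they close: fully open they stand 13 mm farther back than shut.
Start: joints at [-1.473, 0.048, 0.099, 1.622, 0, 1.443], TCP at [0.118, -0.512, 0.219] pointing down, gripper open.
Joint ranges: [-2.91, 2.91], [-0.99, 1.94], [-1.21, 1.42], [-2.12, 2.29], [-1.49, 1.47], [-3.14, 3.14]. Speed limits (rad/s): [2.79, 2.79, 3.14, 3.14, 3.14, 3.14].

INTERFACE

Orientations are given as a rotation vector (axis times angle).
In Python, from cell import status, snapshot, camera_model, job, arm gives the robot as it stands. The module is installed in compiled form; this text tells all that it offers.
- The arm moves only by the shell command python3 -m handwheel 'ROWS' [FORCE]. ROWS is JSON, a list of rows, each a list of 7 numbers: the closure, from 0 (fully open) to 1 (shut), then the shift along the tool's x, y, z in mm, then the turn, a rotation vector about the tool's x, y, z in degrees. A call has 1 to 5 rows; each row shifts and turns the pose as measured when the row begins, along the tool's axes as they then stand; what a row does not reach is not made up. A row lasts 1/10 s, in which the tool goes at most 50 mm and 8.59 degrees, less where a joint would pass 70% of its speed; a pose out of reach is approached as far as the arm can. A call is refused whole if a number of a shift passes 50 or a number of a turn 8.59, either way. A call with a gripper value outside its range is refused whole. The fingers move at their own pace and stop on an object; FORCE is the grip in N (left out, the last holds). Time passes only in rows, so rows that do not move let the fingers close. It gives the time, the measured TCP pose, the force and the opening at its end, in the units of the state.
- status.observe(): the state, without advancing time (a new reading comes with each control period).
- snapshot(name): name is "scene" or "top"; returns the picture (480x640x3 uint8, red, green, blue); there is no depth.
- camera_model(name): a dict with "intrinsics" (3x3 intrinsics, pixels), "k1" (the pictures are not rectified: a ray, as slopes to the right and down, at radius r is drawn at 1 + k1 r^2 times it, then the intrinsics apply), "eye" and "rotation" of the camera in the world. Camera axes: x right, y up, looking along -z (the intrinsics and any distortion apply to the point x, -y, -z); pixel columns grow to the right and rows downward; lengths in m; the calibration is good to about 2 mm. A picture is of the moment at which its call begins. camera_model takes no time and is no camera call.
- job.sign_off(): hands the job in, once; it reports no verdict.
The state is a dict: "t": time; "joint_positions": joint angles; "joint_velocities": joint speeds; "joint_torque": joint torques, N m; "ee_pos": TCP position; "ee_rot": TCP orientation; "force": force on the tool from outside, world axes, zero at the start; "wrist_torque": the same for the moment, N m; "width": opening from 0.0 (shut) to 1.0 (fully open).
Only numpy, scipy, OpenCV 4.12 (cv2) and the standard library are available. Lean on these libraries where they do the work, as an engineer would, in place of code of your own. Each camera call takes 0.05 s, during which the arm holds its last target. There are 200 camera calls.

TASK

Pick up the blue assembly square by its yellow grip, lay it flat on the grey board and press it into the corner between the darker plate strip and the pale stud, so that it swings the leaning stud out to a right angle and both outer faces of the square touch firmly, one along the plate and one along the stud. Do not push the stud past square, and leave the other things on the table where they are. Finish while still gripping the square and pressing it into the corner: keep holding it there, do not let go.

Things in the scene. Friction and masses are not known exactly. Their poses are not given: they have to be found in the camera images.
- square: Loose blue assembly square, an L lying flat, 0.22 kg, 18 mm thick, legs 25 mm wide, with a yellow grip post. Origin: underside, below the post's centre; z up. Face 1 at x = +45 mm (faces +x, spans y -33 to +75 mm) goes against the plate; face 2 at y = -45 mm (faces -y, spans x +33 to -75 mm) against the stud. The outer corner is notched 12 x 12 mm. Smooth legs (friction 0.3).
- square_grip (a point): Middle of the yellow grip post, 44 mm above the square's underside. The post is upright, 22 x 22 mm, its sides parallel to the square's x and y, rising from 18 to 69 mm above the underside.
- square_corner (a point): The ideal outer corner point of the square, where its two outer faces would meet: (+45, -45, +9) mm in the square's frame, at half the square's thickness.
- frame: Fixed grey laminate assembly board 280 (x) x 260 (y) x 12 mm thick, lying on the table. Origin: centre of its underside; z up. Square correctly seated has the same yaw as this board, and its underside on the board's top (12 mm above the table). The inside corner opens to the board's -x, +y side.
- plate: The darker wooden plate strip, 30 x 240 x 24 mm, fixed on the board and running along the board's y; same origin and axes as the board. Its inner face lies at x = +95 mm (faces -x) and spans y = -120 to +120 mm; its top is 36 mm above the table.
- frame_corner (a point): The true inside corner point, fixed on the board: on the plate's inner face and on the line of the stud's inner face when the stud is square; (+95, -60, +21) mm in the board's frame (9 mm above the board's top). Its axes are those of the board. The square is seated when square_corner meets it.
- stud (a joint): Swing of the pale stud (200 x 30 x 24 mm, on the board, top 36 mm above the table) about a screw at its foot, at (95, -75) mm in the board's frame. 0 = square: runs to the board's -x, inner face at y = -60 mm; positive = free end leaning in to the board's +y. Starts 0.10 to 0.26 rad. Friction pivot (0.25 N m), no spring: stays where pushed, can pass square to -0.15.
- stud_tip (a point): On the stud's inner face at its free end, 200 mm from the foot, at half its height.
- tape: Bystander: roll of cream paper tape lying flat, 90 mm across, 24 mm high. Origin: centre of its underside.
- screwdriver: Bystander: green-handled screwdriver lying on the table, about 180 mm long, 22 mm high. Origin: underside near the end of the handle where the blade starts.
- pliers: Bystander: wire pliers with one black and one orange handle, about 190 mm long, 14 mm high. Origin: underside near the pivot.
- battery: Bystander: black battery holder 66 x 34 x 18 mm lying flat. Origin: centre of its underside.
- glue: Bystander: white upright glue bottle, 56 mm across, 150 mm high. Origin: centre of its underside.
Not all that is in view belongs to the job. What is shaped like the square but orange or purple is not meant.

How it is judged:
By the outcome, as a careful person would: the job done as asked, in the order asked, and still so for the second after the job is handed in, while the arm keeps its last pose, push and grip.
It also fails if it takes over 67 s, if anything falls off the work surface, if the arm or the gripper's body presses on something with over 40 N, if the wrist force passes 120 N, or if a joint passes its speed limit or range.

## Working session

There is one attempt and no reset: what is moved stays moved. The work goes in short steps, Python scripts to look and compute and a shell command to move; the robot and the scene stay as the last step left them, time stands still between calls to the robot, and variables do not carry over. Pictures are saved under pics/ and viewed, about 8 in all and at most 12, crops included, and the job is handed in when it is done.

```bash
mkdir -p pics
python3 - <<'E'
from cell import *
import cv2,numpy as np
for n in("scene","top"):
    p=snapshot(n); cv2.imwrite(f"pics/{n}0.png",p[:,:,::-1]); np.save(f"{n}0.npy",p)
    m=camera_model(n); print(n,m)
s=status.observe(); print(s)
E
```

```text
scene {'intrinsics': array([[535.12683605,   0.        , 328.18294981],
       [  0.        , 535.12683605, 236.53967045],
       [  0.        ,   0.        ,   1.        ]]), 'k1': 0.04137607923073611, 'eye': array([ 1.42045506, -0.40406974,  1.05963117]), 'rotation': array([0.67709682, 0.4099316 , 1.07930562])}
top {'intrinsics': array([[492.78411768,   0.        , 312.65319672],
       [  0.        , 492.78411768, 239.37039462],
       [  0.        ,   0.        ,   1.        ]]), 'k1': -0.044344154334210684, 'eye': array([ 0.37802199, -0.03074966,  1.25964065]), 'rotation': array([ 0.14308775, -0.14411479, -1.54021664])}
{'t': 0.1, 'joint_positions': array([-1.47283941e+00,  4.86856891e-02,  9.77325014e-02,  1.62202794e+00,
       -2.64697004e-06,  1.44300127e+00]), 'joint_velocities': array([-0.00097139, -0.00166297,  0.00332037, -0.00220711, -0.00186178,
       -0.00077744]), 'joint_torque': array([ 3.64918968e-03, -3.39852476e+01,  3.20934391e+01,  1.58130453e-02,
       -5.84299755e-05,  3.22943102e-06]), 'ee_pos': array([ 0.11744607, -0.51108113,  0.21771856]), 'ee_rot': array([-0.2382385 ,  2.10424017, -2.09961888]), 'force': array([-0.00344732,  0.65028556, -0.418653  ]), 'wrist_torque': array([ 0.04655333,  0.03241604, -0.0432382 ]), 'width': 0.9964294801080423}
```

View pics/scene0.png

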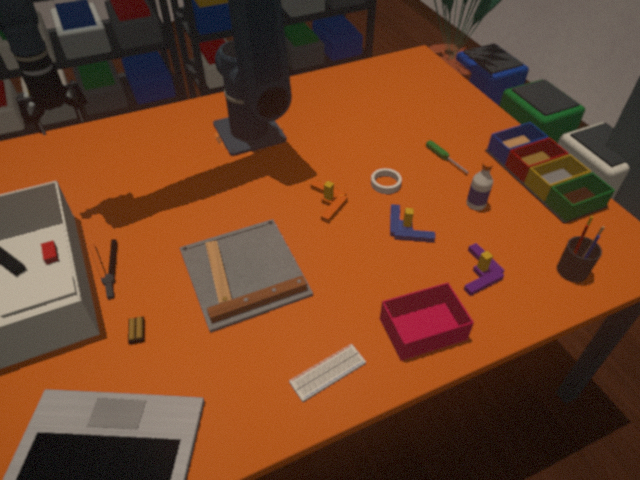

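View pics/top0.png

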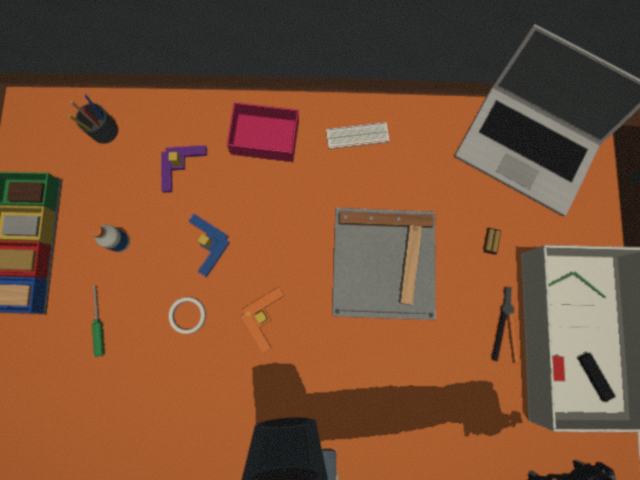

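Candidates (top picture): blue L at (210,243), orange L at (262,318), purple L at (180,165). The blue one is meant. Blue parts in the bin at the left edge and on the shelf are not L-shaped. Board is at (385,263), with the plate along its upper edge and the stud at (411,265).

```bash
cat > h.py <<'E'
import numpy as np,cv2
from scipy.spatial.transform import Rotation as R
from cell import camera_model,snapshot,status
def ray(cam,px):
    m=camera_model(cam); px=np.array(px,float).reshape(-1,1,2)
    u=cv2.undistortPoints(px,m["intrinsics"],np.array([m["k1"],0,0,0,0.])).reshape(-1,2)
    d=np.c_[u[:,0],-u[:,1],-np.ones(len(u))]
    return m["eye"],R.from_rotvec(m["rotation"]).apply(d)
def plane(cam,px,z):
    e,d=ray(cam,px); return (e+d*((z-e[2])/d[:,2])[:,None])[:,:2]
def big(mask):
    c=max(cv2.findContours(mask.astype(np.uint8),cv2.RETR_EXTERNAL,cv2.CHAIN_APPROX_NONE)[0],key=cv2.contourArea)
    return c.reshape(-1,2)
def hsv(p): return cv2.cvtColor(p,cv2.COLOR_RGB2HSV)
E
python3 - <<'E'
from h import *
t=np.load("top0.npy"); s=np.load("scene0.npy")
a=cv2.resize(t[190:330,180:330],None,fx=3,fy=3,interpolation=cv2.INTER_CUBIC)
b=cv2.resize(t[195:330,320:450],None,fx=3,fy=3,interpolation=cv2.INTER_CUBIC)
c=cv2.resize(s[190:260,370:450],None,fx=5,fy=5,interpolation=cv2.INTER_CUBIC)[:,:380]
im=np.zeros((420+0,840,3),np.uint8); im[:a.shape[0],:450]=a; im[:b.shape[0],450:840]=b
cv2.imwrite("pics/crop1.png",cv2.resize(im,(800,400))[:,:,::-1])
H=hsv(t)
for n,(x,y) in dict(blue=(222,240),post=(204,240),board=(360,270),plate=(370,217),stud=(411,265),table=(300,250)).items(): print(n,H[y,x],t[y,x])
H=hsv(s)
for n,(x,y) in dict(blue=(397,225),post=(409,213),post2=(408,221),board=(260,260),plate=(260,298),stud=(217,268)).items(): print("s",n,H[y,x],s[y,x])
E
```

```text
blue [107 158 110] [ 42  72 110]
post [ 22 166 178] [178 148  62]
board [ 30  17 120] [120 120 112]
plate [ 18  37 124] [124 117 106]
stud [ 16 114 172] [172 136  95]
table [ 11 188 175] [175  95  46]
s blue [120  82 100] [ 68  68 100]
s post [ 21 213 152] [152 114  25]
s post2 [ 18 198  98] [98 68 22]
s board [ 20  39 117] [117 111  99]
s plate [ 12 166 114] [114  70  40]
s stud [ 14 132 172] [172 126  83]
```

View pics/crop1.png

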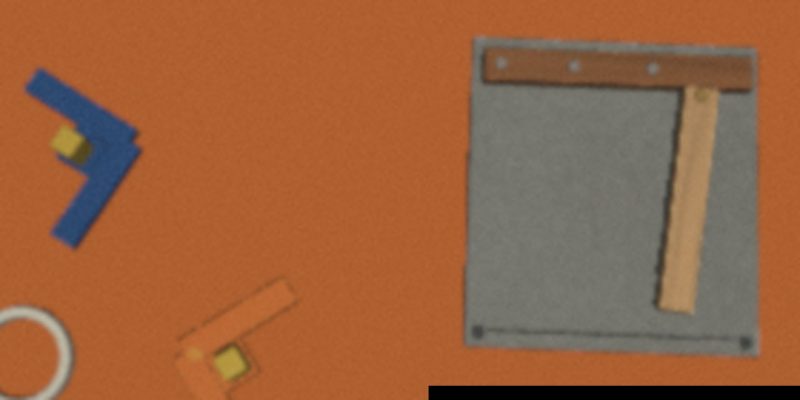

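The crop shows the blue L with its yellow post (post top about (203,238) in the full picture), the corner pointing right in the image. On the board, the plate is along the upper edge and the stud leans left (+y).

```bash
cat > meas.py <<'E'
from h import *
def linefit(P,a,b,tol=.004,trim=.15):
    "fit line to contour points near segment a-b, ends trimmed; returns point, angle(deg)"
    u=(b-a)/np.linalg.norm(b-a); L=np.linalg.norm(b-a); n=np.array([-u[1],u[0]])
    q=P-a; s=q@u; k=(abs(q@n)<tol)&(s>trim*L)&(s<(1-trim)*L)
    vx,vy,x,y=cv2.fitLine(P[k].astype(np.float32),cv2.DIST_HUBER,0,.01,.01).ravel()
    d=np.array([vx,vy]); d*=np.sign(d@u)
    return np.array([x,y]),d,k.sum()
def edges(cam,c,z,eps=2.5,minl=.04):
    P=plane(cam,c,z); v=cv2.approxPolyDP(c.reshape(-1,1,2),eps,True).reshape(-1,2)
    V=plane(cam,v,z); out=[]
    for i in range(len(V)):
        a,b=V[i],V[(i+1)%len(V)]
        if np.linalg.norm(b-a)>minl:
            p,d,n=linefit(P,a,b); out.append((p,d,n,np.linalg.norm(b-a)))
            print("  px",v[i],v[(i+1)%len(V)],"mid",p.round(4),"ang %.2f"%np.degrees(np.arctan2(d[1],d[0])),n,"len %.3f"%np.linalg.norm(b-a))
    return out
E
python3 - <<'E'
from meas import *
for cam in("top","scene"):
    p=np.load(cam+"0.npy"); H=hsv(p); h,s,v=[H[...,i].astype(int) for i in range(3)]
    roi=np.zeros(h.shape,bool)
    if cam=="top": roi[190:300,170:250]=1
    else: roi[190:260,370:450]=1
    print(cam,"square z=0"); c=big((h>100)&(h<130)&(s>60)&roi); edges(cam,c,0.0,2); print(" same z=.018"); edges(cam,c,.018,2)
    y=(h>15)&(h<32)&(s>120)&roi&(v>120); c=big(y); print("post px",len(c),c.mean(0), "rect",cv2.minAreaRect(c))
    print(" post top z=.069:",plane(cam,[cv2.minAreaRect(c)[0]],.069))
    roi[:]=0
    if cam=="top": roi[195:330,325:445]=1
    else: roi[215:335,175:320]=1
    # board: everything not table-orange
    tab=(h<=14)&(s>165)&(v>130); c=big(cv2.morphologyEx((~tab&roi).astype(np.uint8),cv2.MORPH_OPEN,np.ones((5,5)))); print("board z=.012"); edges(cam,c,.012,4,.1)
    st=(s>75)&(s<160)&(v>140)&roi&(h>10)&(h<22); c=big(cv2.morphologyEx(st.astype(np.uint8),cv2.MORPH_OPEN,np.ones((3,3)))); print("stud z=.036"); edges(cam,c,.036,3,.05)
    pl=(h<15)&(s>100)&(v<135)&roi; c=big(cv2.morphologyEx(pl.astype(np.uint8),cv2.MORPH_OPEN,np.ones((3,3)))); print("plate z=.036"); edges(cam,c,.036,3,.05)
E
```

```text
top square z=0
  px [190 221] [204 230] mid [0.6405 0.2764] ang -120.22 10 len 0.045
  px [211 253] [199 270] mid [0.5473 0.2474] ang 149.40 12 len 0.053
  px [206 275] [227 244] mid [0.5575 0.2158] ang -30.80 22 len 0.096
  px [226 235] [193 215] mid [0.6444 0.2427] ang 59.59 22 len 0.104
 same z=.018
  px [190 221] [204 230] mid [0.6368 0.272 ] ang -120.22 10 len 0.044
  px [211 253] [199 270] mid [0.5448 0.2434] ang 149.40 12 len 0.052
  px [206 275] [227 244] mid [0.555  0.2123] ang -30.80 22 len 0.095
  px [226 235] [193 215] mid [0.6405 0.2388] ang 59.59 22 len 0.102
post px 26 [202.65384615 238.92307692] rect ((202.72000122070312, 239.04002380371094), (8.800000190734863, 9.199999809265137), 36.869895935058594)
 post top z=.069: [[0.59276524 0.24184857]]
board z=.012
  px [336 207] [332 316] mid [ 0.5494 -0.0821] ang 179.25 77 len 0.281
  px [332 316] [435 320] mid [ 0.4138 -0.1925] ang -90.56 72 len 0.259
  px [435 320] [435 212] mid [ 0.5524 -0.3434] ang -1.07 76 len 0.279
  px [435 212] [336 207] mid [ 0.6952 -0.2166] ang 89.38 70 len 0.259
stud z=.036
  px [410 226] [402 29
[... 1013 characters left out ...]
 210.83333333] rect ((409.0, 211.0), (6.0, 8.0), 90.0)
 post top z=.069: [[0.59574069 0.24080487]]
board z=.012
  px [273 220] [180 247] mid [ 0.4171 -0.2335] ang -90.95 36 len 0.256
  px [180 247] [210 331] mid [ 0.5616 -0.3431] ang -0.60 58 len 0.281
  px [210 331] [312 295] mid [ 0.7023 -0.2159] ang 90.00 67 len 0.253
  px [312 295] [273 220] mid [ 0.5746 -0.0836] ang 179.05 42 len 0.279
stud z=.036
  px [206 242] [218 301] mid [ 0.5486 -0.2906] ang -7.24 41 len 0.195
  px [230 299] [217 242] mid [ 0.5572 -0.2644] ang 172.92 39 len 0.189
plate z=.036
  px [299 276] [207 310] mid [ 0.6528 -0.2042] ang -90.09 50 len 0.232
  px [214 322] [305 290] mid [ 0.6955 -0.217 ] ang 89.04 63 len 0.223
```

```bash
cat > go.py <<'E'
import sys
from h import *
# usage: go.py x y z jawyaw_deg -> remaining shift (mm, tool axes) and turn (deg, tool rotvec)
def togo(x,y,z,yaw):
    s=status.observe(); Rt=R.from_rotvec(s["ee_rot"]); p=s["ee_pos"]
    a=np.radians(yaw); best=None
    for k in(0,np.pi/2,np.pi,-np.pi/2):
        zz=np.array([np.cos(a+k),np.sin(a+k),0]); yy=np.array([0,0,-1.]); xx=np.cross(yy,zz)
        T=R.from_matrix(np.c_[xx,yy,zz]); d=(Rt.inv()*T).as_rotvec(degrees=True)
        print("opt jaw yaw %.1f"%np.degrees(a+k),"turn",d.round(2))
    print("pos",p.round(4),"F",s["force"].round(1),"M",s["wrist_torque"].round(2),"w %.3f"%s["width"],"t %.2f"%s["t"],"j",s["joint_positions"].round(2))
    print("tool axes in world\n",Rt.as_matrix().round(3))
    print("shift tool mm",(Rt.inv().apply(np.array([x,y,z])-p)*1000).round(1))
togo(*map(float,sys.argv[1:]))
E
python3 go.py .593 .2415 .15 -30.7
```

```text
opt jaw yaw -30.7 turn [  0.11 -46.37  -0.07]
opt jaw yaw 59.3 turn [ 4.0000e-02 -1.3637e+02 -1.6000e-01]
opt jaw yaw 149.3 turn [8.0000e-02 1.3363e+02 1.4000e-01]
opt jaw yaw -120.7 turn [1.200e-01 4.363e+01 3.000e-02]
pos [ 0.1174 -0.5111  0.2177] F [-0.   0.7 -0.4] M [ 0.05  0.03 -0.04] w 0.996 t 0.10 j [-1.47  0.05  0.1   1.62 -0.    1.44]
tool axes in world
 [[-0.975 -0.     0.224]
 [-0.224  0.002 -0.975]
 [-0.    -1.    -0.002]]
shift tool mm [-631.9   69.3 -626.9]
```

```bash
python3 -m handwheel '[[0,-30,0,-30,0,0,0],[0,-34,0,-34,0,0,0],[0,-34,0,-34,0,0,0],[0,-34,0,-34,0,0,0],[0,-34,0,-34,0,0,0]]'
python3 -m handwheel '[[0,-34,0,-34,0,0,0],[0,-34,0,-34,0,0,0],[0,-34,0,-34,0,0,0],[0,-34,0,-34,0,0,0],[0,-34,0,-34,0,0,0]]'
python3 -m handwheel '[[0,-34,0,-34,0,0,0],[0,-34,0,-34,0,0,0],[0,-34,0,-34,0,0,0],[0,-34,0,-34,0,0,0],[0,-20,0,-20,0,0,0]]'
python3 go.py .593 .2415 .15 -30.7
```

```text
t: 0.6
ee_pos: [0.2426, -0.3093, 0.2125]
ee_rot: [-0.228, 2.119, -2.099]
force: [1.1, -0.7, 0.5]
width: 1.0
t: 1.1
ee_pos: [0.3752, -0.0977, 0.2122]
ee_rot: [-0.224, 2.121, -2.1]
force: [0.5, -0.1, 0.2]
width: 0.996
t: 1.6
ee_pos: [0.4975, 0.0988, 0.2113]
ee_rot: [-0.23, 2.118, -2.099]
force: [0.8, -0.4, 0.6]
width: 1.002
opt jaw yaw -30.7 turn [  0.53 -46.97  -0.17]
opt jaw yaw 59.3 turn [   0.32 -136.97   -0.62]
opt jaw yaw 149.3 turn [  0.21 133.03   0.66]
opt jaw yaw -120.7 turn [ 0.5  43.03  0.25]
pos [0.4975 0.0988 0.2113] F [ 0.8 -0.4  0.6] M [-0.05 -0.03  0.02] w 1.002 t 1.60 j [0.06 0.   0.04 1.61 0.01 2.98]
tool axes in world
 [[-0.977 -0.003  0.214]
 [-0.214  0.009 -0.977]
 [ 0.001 -1.    -0.009]]
shift tool mm [-123.8   62.3 -118.4]
```

```bash
python3 -m handwheel '[[0,0,0,0,0,-8.5,0],[0,0,0,0,0,-8.5,0],[0,0,0,0,0,-8.5,0],[0,0,0,0,0,-8.5,0],[0,0,0,0,0,-8.5,0]]'
python3 -m handwheel '[[0,0,0,0,0.5,-5.5,0],[0,0,0,0,0,0,0]]'
python3 go.py .593 .2415 .15 -30.7
```

```text
t: 2.1
ee_pos: [0.4972, 0.1047, 0.2061]
ee_rot: [-0.867, 1.651, -1.626]
force: [0.6, -0.8, 0.1]
width: 0.998
t: 2.3
ee_pos: [0.4965, 0.1048, 0.2046]
ee_rot: [-0.933, 1.575, -1.562]
force: [0.2, 0.3, -0.4]
width: 1.0
opt jaw yaw -30.7 turn [ 0.46  2.01 -0.04]
opt jaw yaw 59.3 turn [  0.33 -87.99  -0.39]
opt jaw yaw 149.3 turn [-6.0000e-02 -1.7799e+02 -7.2000e-01]
opt jaw yaw -120.7 turn [ 0.4  92.01  0.33]
pos [0.4965 0.1048 0.2046] F [ 0.2  0.3 -0.4] M [0.04 0.01 0.05] w 1.000 t 2.30 j [0.07 0.01 0.03 1.6  0.01 2.14]
tool axes in world
 [[-0.48  -0.007  0.877]
 [-0.877  0.005 -0.48 ]
 [-0.001 -1.    -0.008]]
shift tool mm [-166.2   54.6   19.5]
```

```bash
python3 -m handwheel '[[0,-42,12,5,0.4,2,0],[0,-42,15,5,0,0,0],[0,-42,15,5,0,0,0],[0,-38,10,5,0,0,0],[0,0,0,0,0,0,0]]'
python3 go.py .593 .2415 .15 -30.7
python3 - <<'E'
from h import *
for n in("scene","top"):
    np.save(n+"1.npy",snapshot(n))
t=np.load("top1.npy"); s=np.load("scene1.npy")
a=cv2.resize(t[180:300,150:270],(400,400),interpolation=cv2.INTER_CUBIC);b=cv2.resize(s[130:250,340:460],(400,400),interpolation=cv2.INTER_CUBIC)
cv2.imwrite("pics/pre.png",np.hstack([a,b])[:,:,::-1])
E
```

```text
t: 2.8
ee_pos: [0.5995, 0.2385, 0.1476]
ee_rot: [-0.898, 1.606, -1.604]
force: [-0.7, 0.2, -0.6]
width: 0.999
opt jaw yaw -30.7 turn [ 0.14 -1.01  0.16]
opt jaw yaw 59.3 turn [ 2.300e-01 -9.101e+01  1.000e-02]
opt jaw yaw 149.3 turn [ -0.25 178.99   0.22]
opt jaw yaw -120.7 turn [-1.000e-02  8.899e+01  2.300e-01]
pos [0.5995 0.2385 0.1476] F [-0.7  0.2 -0.6] M [-0.05  0.06 -0.02] w 0.999 t 2.80 j [ 0.27  0.37  0.33  1.53 -0.    2.4 ]
tool axes in world
 [[-0.526 -0.004  0.851]
 [-0.851 -0.001 -0.526]
 [ 0.003 -1.    -0.002]]
shift tool mm [ 0.9 -2.4 -7.1]
```

View pics/pre.png

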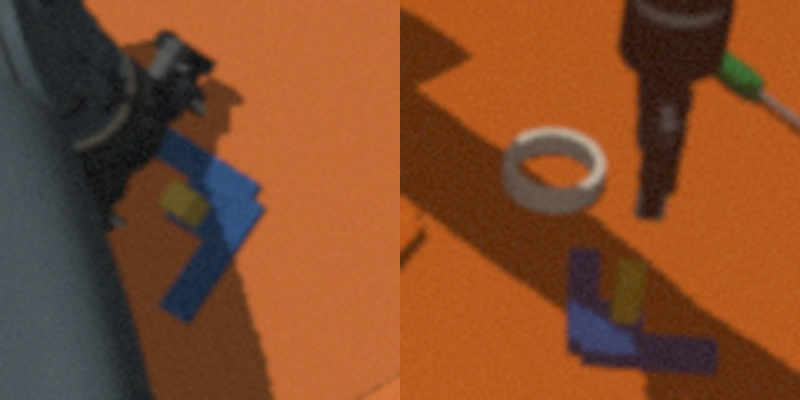

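The left crop (top camera) shows the jaws straddling the post line, with the post at (185,202). The right crop (scene) shows the finger tips at (650,215) above the post top at (630,265). I'll check that numerically and then descend.

```bash
python3 - <<'E'
from h import *
print(plane("scene",[[415,194.5]],.143), plane("scene",[[340+230*.3,130+265*.3]],.069))
E
python3 -m handwheel '[[0,0,15,-5,0,-1,0],[0,0,20,-1,0,0,0],[0,0,0,0,0,0,0]]'
python3 go.py .593 .2415 .046 -30.7
```

```text
[[0.61203673 0.23770953]] [[0.59080975 0.24378683]]
t: 3.2
ee_pos: [0.5932, 0.2363, 0.1197]
ee_rot: [-0.9, 1.593, -1.599]
force: [0.5, -0.6, -0.7]
width: 0.998
opt jaw yaw -30.7 turn [-0.21 -0.37  0.02]
opt jaw yaw 59.3 turn [ -0.15 -90.37   0.18]
opt jaw yaw 149.3 turn [-3.0000e-02  1.7963e+02 -3.4000e-01]
opt jaw yaw -120.7 turn [-0.18 89.63 -0.15]
pos [0.5932 0.2363 0.1197] F [ 0.5 -0.6 -0.7] M [ 0.01 -0.02  0.01] w 0.998 t 3.20 j [ 0.28  0.34  0.24  1.47 -0.    2.39]
tool axes in world
 [[-0.516  0.003  0.857]
 [-0.857 -0.002 -0.516]
 [ 0.    -1.     0.004]]
shift tool mm [-4.3 73.7 -3.2]
```

```bash
python3 -m handwheel '[[0,-3,25,-2,0,0,0],[0,-1,25,-1,0,0,0],[0,0,20,0,0,0,0],[0,0,0,0,0,0,0]]'
python3 go.py .593 .2415 .046 -30.7
```

```text
t: 3.6
ee_pos: [0.5956, 0.2379, 0.0584]
ee_rot: [-0.883, 1.591, -1.605]
force: [-0.2, -0.4, -0.1]
width: 0.999
opt jaw yaw -30.7 turn [-0.73 -0.82 -0.44]
opt jaw yaw 59.3 turn [ -0.93 -90.82   0.23]
opt jaw yaw 149.3 turn [  0.7  179.18  -1.15]
opt jaw yaw -120.7 turn [-0.23 89.18 -0.92]
pos [0.5956 0.2379 0.0584] F [-0.2 -0.4 -0.1] M [-0.03  0.02  0.02] w 0.999 t 3.60 j [ 0.28  0.36  0.13  1.34 -0.    2.4 ]
tool axes in world
 [[-0.523  0.015  0.852]
 [-0.852  0.    -0.523]
 [-0.008 -1.     0.013]]
shift tool mm [-1.6 12.4 -4.2]
```

```bash
python3 -m handwheel '[[0,-1.5,11,-4,-0.7,-0.8,-0.4],[0,0,0,0,0,0,0],[0,0,0,0,0,0,0]]'
python3 go.py .593 .2415 .046 -30.7
```

```text
t: 3.9
ee_pos: [0.5955, 0.2409, 0.053]
ee_rot: [-0.897, 1.59, -1.592]
force: [0.7, 0.2, -0.3]
width: 0.999
opt jaw yaw -30.7 turn [-0.28 -0.1  -0.33]
opt jaw yaw 59.3 turn [-4.80e-01 -9.01e+01 -3.00e-02]
opt jaw yaw 149.3 turn [  0.51 179.9   -0.45]
opt jaw yaw -120.7 turn [ 3.00e-02  8.99e+01 -4.80e-01]
pos [0.5955 0.2409 0.053 ] F [ 0.7  0.2 -0.3] M [ 0.01 -0.   -0.02] w 0.999 t 3.90 j [0.28 0.37 0.14 1.33 0.   2.39]
tool axes in world
 [[-0.512  0.007  0.859]
 [-0.859  0.002 -0.512]
 [-0.006 -1.     0.005]]
shift tool mm [ 0.8  7.  -2.5]
```

```bash
python3 -m handwheel '[[0,0.8,9,-3,-0.3,0,-0.3],[0.4,0,0,0,0,0,0],[0.6,0,0,0,0,0,0],[1,0,0,0,0,0,0],[1,0,0,0,0,0,0]]' 60
python3 -m handwheel '[[1,0,0,0,0,0,0],[1,0,0,0,0,0,0],[1,0,0,0,0,0,0]]' 80
python3 go.py .593 .2415 .046 -30.7
```

```text
t: 4.4
ee_pos: [0.5941, 0.2424, 0.046]
ee_rot: [-0.901, 1.592, -1.592]
force: [0.9, 0.4, 0.4]
width: 0.33
t: 4.7
ee_pos: [0.5942, 0.2426, 0.0463]
ee_rot: [-0.901, 1.591, -1.592]
force: [-0.3, 0.7, -0.7]
width: 0.227
opt jaw yaw -30.7 turn [-0.14 -0.09 -0.2 ]
opt jaw yaw 59.3 turn [-2.700e-01 -9.009e+01 -4.000e-02]
opt jaw yaw 149.3 turn [  0.31 179.91  -0.23]
opt jaw yaw -120.7 turn [ 4.000e-02  8.991e+01 -2.700e-01]
pos [0.5942 0.2426 0.0463] F [-0.3  0.7 -0.7] M [-0.01 -0.04  0.01] w 0.227 t 4.70 j [0.28 0.37 0.13 1.33 0.   2.39]
tool axes in world
 [[-0.512  0.004  0.859]
 [-0.859  0.002 -0.512]
 [-0.003 -1.     0.003]]
shift tool mm [ 1.5  0.3 -0.5]
```

```bash
python3 -m handwheel '[[1,0,0,0,0,0,0],[1,0,0,0,0,0,0]]' 80
python3 -m handwheel '[[1,0,-25,0,0,0,0],[1,0,-30,0,0,0,0],[1,0,-30,0,0,0,0],[1,0,0,0,0,0,0]]'
python3 -c "
from h import *
for n in('scene','top'): np.save(n+'2.npy',snapshot(n))
t=np.load('top2.npy'); s=np.load('scene2.npy')
a=cv2.resize(t[180:300,150:270],(400,400),interpolation=cv2.INTER_CUBIC);b=cv2.resize(s[130:250,340:460],(400,400),interpolation=cv2.INTER_CUBIC)
cv2.imwrite('pics/lift.png',np.hstack([a,b])[:,:,::-1])"
python3 go.py .593 .2415 .13 -30.7
```

```text
t: 4.9
ee_pos: [0.5942, 0.2425, 0.0463]
ee_rot: [-0.901, 1.591, -1.592]
force: [-0.7, -0.4, -0.1]
width: 0.229
t: 5.3
ee_pos: [0.5909, 0.2415, 0.1291]
ee_rot: [-0.91, 1.596, -1.593]
force: [1.2, 0.7, -1.1]
width: 0.227
opt jaw yaw -30.7 turn [ 0.53 -0.1   0.53]
opt jaw yaw 59.3 turn [  0.83 -90.1    0.  ]
opt jaw yaw 149.3 turn [ -0.83 179.9    0.83]
opt jaw yaw -120.7 turn [-0.   89.9   0.83]
pos [0.5884 0.2407 0.124 ] F [-0.3  0.9 -2. ] M [-0.02  0.04 -0.  ] w 0.229 t 5.40 j [0.28 0.35 0.26 1.49 0.   2.39]
tool axes in world
 [[-0.512 -0.013  0.859]
 [-0.859 -0.003 -0.512]
 [ 0.009 -1.    -0.009]]
shift tool mm [-3.  -6.1  3.5]
```

View pics/lift.png

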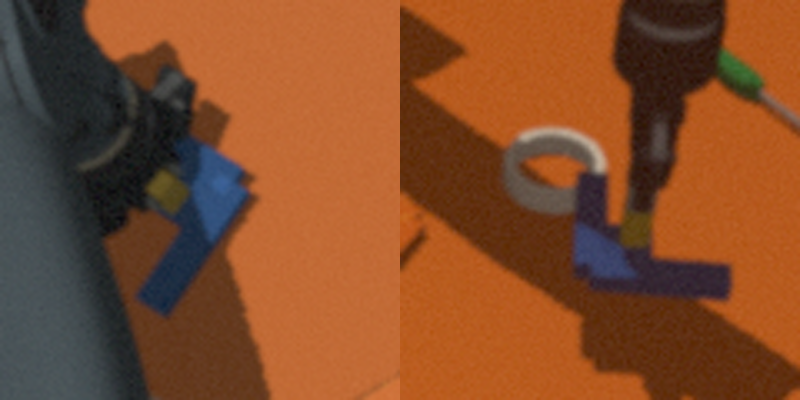

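The lift picture shows the blue square hanging from the jaws by its post, clear of the table, with its shadow offset. Next: turn to board yaw, then carry.

```bash
python3 -m handwheel '[[1,0,-4,0,0,-7.5,0],[1,0,0,0,0,-7.5,0],[1,0,0,0,0,-7.5,0],[1,0,0,0,0,-7.5,0],[1,0,0,0,0,0,0]]'
python3 go.py .593 -.199 .125 -0.8 | tail -6
python3 -m handwheel '[[1,30,-2,0,0,0,0],[1,40,-2,0,0,0,0],[1,40,-2,0,0,0,0],[1,40,-2,0,0,0,0],[1,40,-2,0,0,0,0]]'
python3 -m handwheel '[[1,40,-2,0,0,0,0],[1,40,-2,0,0,0,0],[1,40,-2,0,0,0,0],[1,30,-2,0,0,0,0],[1,0,0,0,0,0,0]]'
python3 go.py .593 -.199 .125 -0.8
```

```text
t: 5.9
ee_pos: [0.5817, 0.2387, 0.1143]
ee_rot: [-1.243, 1.225, -1.196]
force: [-0.6, 0.4, -2.4]
width: 0.229
pos [0.5817 0.2387 0.1143] F [-0.6  0.4 -2.4] M [0.06 0.02 0.02] w 0.229 t 5.90 j [0.28 0.36 0.25 1.5  0.   1.85]
tool axes in world
 [[ 0.006 -0.033  0.999]
 [-1.    -0.009  0.006]
 [ 0.009 -0.999 -0.033]]
shift tool mm [437.8  -7.1   8.5]
t: 6.4
ee_pos: [0.5762, 0.0486, 0.1144]
ee_rot: [-1.253, 1.24, -1.191]
force: [0.7, -0.6, -1.4]
width: 0.225
t: 6.9
ee_pos: [0.5704, -0.1119, 0.1151]
ee_rot: [-1.251, 1.266, -1.202]
force: [-0.1, -0.3, -1.1]
width: 0.228
opt jaw yaw -0.8 turn [ 3.53 -0.42  0.54]
opt jaw yaw 89.2 turn [  3.21 -90.39  -2.35]
opt jaw yaw 179.2 turn [ -0.85 179.49   5.54]
opt jaw yaw -90.8 turn [ 2.35 89.55  3.2 ]
pos [ 0.5704 -0.1119  0.1151] F [-0.1 -0.3 -1.1] M [ 0.02 -0.07  0.02] w 0.228 t 6.90 j [-0.29  0.26  0.13  1.5  -0.03  1.3 ]
tool axes in world
 [[-0.021 -0.062  0.998]
 [-1.    -0.008 -0.022]
 [ 0.01  -0.998 -0.062]]
shift tool mm [ 86.7 -10.5  23.8]
```

```bash
python3 -m handwheel '[[1,30,-5,8,2,-0.2,0.3],[1,30,-4,8,2,-0.2,0.3],[1,27,0,6,0,0,0],[1,0,0,0,0,0,0],[1,0,0,0,0,0,0]]'
python3 go.py .593 -.199 .125 -0.8
```

```text
t: 7.4
ee_pos: [0.5876, -0.1983, 0.1151]
ee_rot: [-1.191, 1.234, -1.22]
force: [-0.5, -0.3, -1.7]
width: 0.229
opt jaw yaw -0.8 turn [ 0.09 -0.68 -0.55]
opt jaw yaw 89.2 turn [ -0.36 -90.68  -0.5 ]
opt jaw yaw 179.2 turn [8.6000e-01 1.7931e+02 1.4000e-01]
opt jaw yaw -90.8 turn [ 0.5  89.31 -0.36]
pos [ 0.5876 -0.1983  0.1151] F [-0.5 -0.3 -1.7] M [ 0.06 -0.01 -0.03] w 0.229 t 7.40 j [-0.44  0.3   0.18  1.46  0.01  1.16]
tool axes in world
 [[-0.026 -0.001  1.   ]
 [-1.     0.01  -0.026]
 [-0.01  -1.    -0.002]]
shift tool mm [ 0.5 -9.9  5.4]
```

```bash
python3 -m handwheel '[[1,0,15,4,0,-0.6,-0.5],[1,0,20,2,0,0,0],[1,0,0,0,0,0,0],[1,0,0,0,0,0,0]]'
python3 go.py .593 -.199 .062 -0.8
python3 -c "
from h import *
for n in('scene','top'): np.save(n+'3.npy',snapshot(n))
t=np.load('top3.npy'); s=np.load('scene3.npy')
a=cv2.resize(t[190:330,320:460],(400,400),interpolation=cv2.INTER_CUBIC);b=cv2.resize(s[190:340,170:320],(400,400),interpolation=cv2.INTER_CUBIC)
cv2.imwrite('pics/app.png',np.hstack([a,b])[:,:,::-1])"
```

```text
t: 7.8
ee_pos: [0.5923, -0.1925, 0.0769]
ee_rot: [-1.203, 1.227, -1.214]
force: [0.2, 0.2, -1.2]
width: 0.228
opt jaw yaw -0.8 turn [ 0.36 -0.05 -0.26]
opt jaw yaw 89.2 turn [ 8.000e-02 -9.005e+01 -4.900e-01]
opt jaw yaw 179.2 turn [  0.41 179.95   0.56]
opt jaw yaw -90.8 turn [4.900e-01 8.995e+01 8.000e-02]
pos [ 0.5923 -0.1925  0.0769] F [ 0.2  0.2 -1.2] M [-0.03 -0.05  0.04] w 0.228 t 7.80 j [-0.42  0.32  0.13  1.39  0.    1.16]
tool axes in world
 [[-0.015 -0.006  1.   ]
 [-1.     0.005 -0.015]
 [-0.004 -1.    -0.006]]
shift tool mm [ 6.6 14.9  0.9]
```

View pics/app.png

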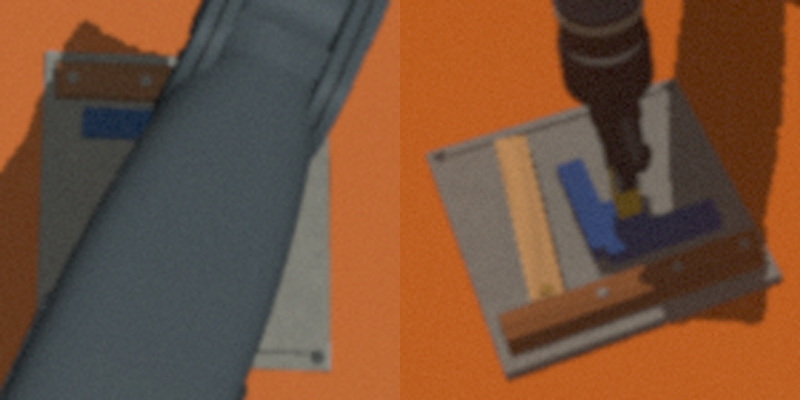

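The scene crop shows the square inside the corner. There is a clear gap to the stud on its left (stud about (530,220)) and to the plate below. The top view is blocked by the arm. Lowering to the board.

```bash
python3 -m handwheel '[[1,0,8,0,0.4,0,-0.3],[1,0,4,0,0,0,0],[1,0,0,0,0,0,0]]'
python3 go.py .593 -.199 .0583 -0.8
```

```text
t: 8.2
ee_pos: [0.5936, -0.1928, 0.0667]
ee_rot: [-1.201, 1.215, -1.225]
force: [-0.4, 0.6, -1.0]
width: 0.232
opt jaw yaw -0.8 turn [-0.29 -0.04  0.16]
opt jaw yaw 89.2 turn [ -0.1  -90.04   0.36]
opt jaw yaw 179.2 turn [ -0.26 179.96  -0.46]
opt jaw yaw -90.8 turn [-0.36 89.96 -0.1 ]
pos [ 0.5936 -0.1928  0.0667] F [-0.4  0.6 -1. ] M [-0.03  0.03  0.03] w 0.232 t 8.20 j [-0.42  0.32  0.1   1.35 -0.    1.16]
tool axes in world
 [[-0.015  0.005  1.   ]
 [-1.    -0.003 -0.015]
 [ 0.003 -1.     0.005]]
shift tool mm [ 6.2  8.5 -0.5]
```

```bash
python3 -m handwheel '[[1,0,6,0,-0.3,0,0.1],[1,0,2,0,0,0,0],[1,0,0,0,0,0,0]]'
python3 -m handwheel '[[1,0,3,0,0,0,0],[1,0,0,0,0,0,0]]'
python3 go.py .593 -.199 .0583 -0.8 | sed '2,4d'
```

```text
t: 8.5
ee_pos: [0.5938, -0.1932, 0.0587]
ee_rot: [-1.203, 1.219, -1.222]
force: [0.2, 0.4, -2.6]
width: 0.231
t: 8.7
ee_pos: [0.5943, -0.1936, 0.0593]
ee_rot: [-1.202, 1.218, -1.223]
force: [-0.4, -0.2, -1.4]
width: 0.23
opt jaw yaw -0.8 turn [-0.14 -0.08  0.13]
pos [ 0.5943 -0.1936  0.0593] F [-0.4 -0.2 -1.4] M [0.03 0.03 0.03] w 0.230 t 8.70 j [-0.42  0.33  0.1   1.34 -0.    1.16]
tool axes in world
 [[-0.015  0.002  1.   ]
 [-1.    -0.002 -0.015]
 [ 0.002 -1.     0.002]]
shift tool mm [ 5.4  1.  -1.3]
```

```bash
python3 -m handwheel '[[1,0,3,0,0,0,0],[1,0,0,0,0,0,0]]'
python3 -m handwheel '[[1,0,4,0,0,0,0]]'
python3 -m handwheel '[[1,0,4,0,0,0,0]]'
```

```text
t: 8.9
ee_pos: [0.5956, -0.1943, 0.0587]
ee_rot: [-1.2, 1.214, -1.226]
force: [-0.4, -0.9, -1.4]
width: 0.231
t: 9.0
ee_pos: [0.5964, -0.1948, 0.0582]
ee_rot: [-1.2, 1.212, -1.229]
force: [-8.1, 2.1, 23.8]
width: 0.23
t: 9.1
ee_pos: [0.5964, -0.1948, 0.0582]
ee_rot: [-1.199, 1.211, -1.229]
force: [-8.3, 3.2, 17.1]
width: 0.227
```

```bash
python3 -m handwheel '[[1,0,0,3,-0.2,0,0.3],[1,0,0,3,0,0,0]]'
python3 -m handwheel '[[1,0,0.3,2.5,0,0,0]]'
python3 -m handwheel '[[1,0,0.3,2.5,0,0,0]]'
python3 -m handwheel '[[1,0,0.3,2.5,0,0,0]]'
python3 go.py .6048 -.2287 .0583 -0.8 | sed '2,4d'
```

```text
t: 9.3
ee_pos: [0.6028, -0.1952, 0.0593]
ee_rot: [-1.197, 1.215, -1.225]
force: [0.2, -0.4, -1.3]
width: 0.229
t: 9.4
ee_pos: [0.6053, -0.1952, 0.0583]
ee_rot: [-1.198, 1.215, -1.225]
force: [-5.1, 0.6, 8.2]
width: 0.225
t: 9.5
ee_pos: [0.6055, -0.1954, 0.0583]
ee_rot: [-1.202, 1.219, -1.223]
force: [-11.7, 0.5, 12.7]
width: 0.23
t: 9.6
ee_pos: [0.6056, -0.1954, 0.0585]
ee_rot: [-1.207, 1.223, -1.22]
force: [-7.9, 0.6, 8.2]
width: 0.229
opt jaw yaw -0.8 turn [ 0.25 -0.09  0.12]
pos [ 0.6056 -0.1954  0.0585] F [-7.9  0.6  8.2] M [0.28 1.65 0.15] w 0.229 t 9.60 j [-0.42  0.36  0.14  1.36 -0.    1.17]
tool axes in world
 [[-0.016 -0.004  1.   ]
 [-1.    -0.002 -0.016]
 [ 0.002 -1.    -0.004]]
shift tool mm [33.3  0.2 -0.3]
```

```bash
python3 -m handwheel '[[1,6,0,0.6,0.2,0,0.1],[1,6,0,0.6,0,0,0]]'
python3 -m handwheel '[[1,4,0.3,0.6,0,0,0]]'
python3 -m handwheel '[[1,3,0.3,0.6,0,0,0]]'
python3 -m handwheel '[[1,3,0.3,0.6,0,0,0]]'
python3 go.py .6048 -.2275 .0583 -0.8 | sed '2,4d'
```

```text
t: 9.8
ee_pos: [0.6055, -0.2042, 0.0586]
ee_rot: [-1.202, 1.224, -1.212]
force: [-4.7, 4.4, 6.4]
width: 0.223
t: 9.9
ee_pos: [0.6055, -0.2065, 0.0588]
ee_rot: [-1.2, 1.227, -1.208]
force: [-3.8, 5.8, 8.0]
width: 0.227
t: 10.0
ee_pos: [0.6055, -0.2076, 0.0589]
ee_rot: [-1.199, 1.229, -1.204]
force: [-4.1, 5.7, 6.1]
width: 0.223
t: 10.1
ee_pos: [0.6055, -0.2087, 0.0592]
ee_rot: [-1.197, 1.231, -1.199]
force: [-3.4, 5.7, 6.3]
width: 0.227
opt jaw yaw -0.8 turn [ 0.46  0.24 -1.04]
pos [ 0.6055 -0.2087  0.0592] F [-3.4  5.7  6.3] M [1.19 0.85 0.09] w 0.227 t 10.10 j [-0.44  0.38  0.17  1.37  0.01  1.14]
tool axes in world
 [[-0.01  -0.008  1.   ]
 [-1.     0.018 -0.01 ]
 [-0.018 -1.    -0.008]]
shift tool mm [18.8  0.5 -0.5]
```

```bash
python3 -m handwheel '[[1,4,-0.3,0.3,0.4,0.2,-1]]'
python3 -m handwheel '[[1,4,-0.3,0.3,0,0,-0.4]]'
python3 -m handwheel '[[1,4,-0.3,0.3,0,0,-0.3]]'
python3 go.py .6048 -.2275 .0583 -0.8 | sed '2,4d'
python3 -c "
from h import *
for n in('scene',): np.save(n+'4.npy',snapshot(n))
s=np.load('scene4.npy')
b=cv2.resize(s[210:330,170:320],(800,640),interpolation=cv2.INTER_CUBIC)[:600]
cv2.imwrite('pics/push1.png',b[:,:,::-1])"
```

```text
t: 10.2
ee_pos: [0.6054, -0.2126, 0.0587]
ee_rot: [-1.204, 1.221, -1.217]
force: [-0.9, -0.1, -2.0]
width: 0.233
t: 10.3
ee_pos: [0.6053, -0.2152, 0.0586]
ee_rot: [-1.208, 1.22, -1.219]
force: [-2.8, 5.9, 4.3]
width: 0.23
t: 10.4
ee_pos: [0.6053, -0.2174, 0.0586]
ee_rot: [-1.21, 1.219, -1.219]
force: [-2.4, 5.7, 4.4]
width: 0.229
opt jaw yaw -0.8 turn [0.23 0.12 0.25]
pos [ 0.6053 -0.2174  0.0586] F [-2.4  5.7  4.4] M [1.32 0.41 0.01] w 0.229 t 10.40 j [-0.45  0.38  0.16  1.36 -0.01  1.14]
tool axes in world
 [[-0.012 -0.004  1.   ]
 [-1.    -0.004 -0.012]
 [ 0.004 -1.    -0.004]]
shift tool mm [10.1  0.3 -0.3]
```

View pics/push1.png

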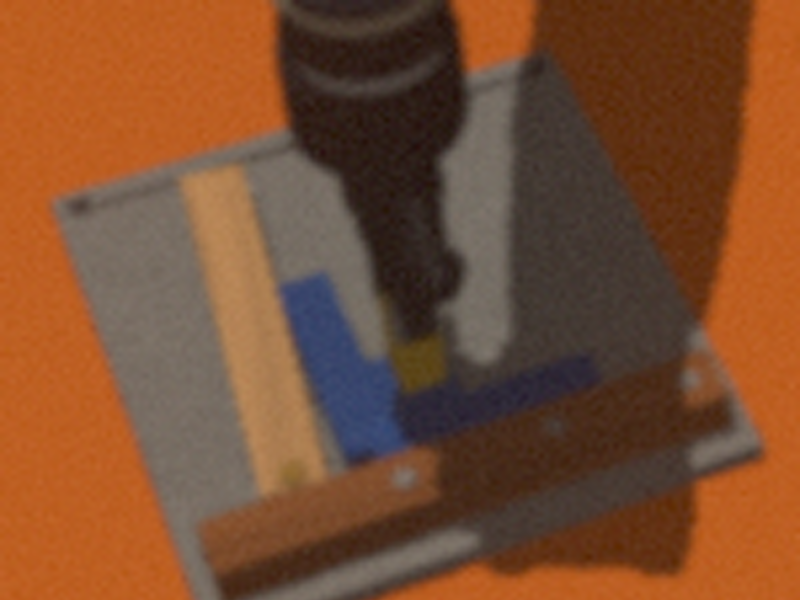

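The picture shows the square against the plate, with the far end of its leg (about (300,290)) just reaching the stud. A wedge gap remains near the foot (340,440). Continuing in small pushes while measuring the stud's outer edge.

```bash
cat > stud.py <<'E'
from meas import *
import sys
p=np.load(sys.argv[1]) if len(sys.argv)>1 else snapshot("scene")
np.save("last.npy",p)
H=hsv(p); h,s,v=[H[...,i].astype(int) for i in range(3)]
roi=np.zeros(h.shape,bool); roi[215:335,175:320]=1
st=(s>75)&(s<160)&(v>140)&roi&(h>10)&(h<22)
c=big(cv2.morphologyEx(st.astype(np.uint8),cv2.MORPH_OPEN,np.ones((3,3)))); edges("scene",c,.036,3,.05)
E
python3 stud.py scene4.npy
python3 -m handwheel '[[1,3.5,0,0.4,0.2,0.1,0]]'
python3 -m handwheel '[[1,3.5,0,0.4,0,0,-0.2]]'
python3 stud.py; python3 go.py .6048 -.2275 .0583 -0.8 | sed '2,4d'
```

```text
px [205 242] [218 302] mid [ 0.5566 -0.294 ] ang -6.30 41 len 0.198
  px [230 300] [216 244] mid [ 0.5599 -0.2661] ang 174.26 39 len 0.186
t: 10.55
ee_pos: [0.6053, -0.219, 0.0586]
ee_rot: [-1.204, 1.219, -1.218]
force: [-3.1, 7.3, 5.9]
width: 0.228
t: 10.65
ee_pos: [0.6052, -0.2204, 0.0586]
ee_rot: [-1.205, 1.22, -1.216]
force: [-2.1, 5.2, 4.7]
width: 0.221
  px [202 247] [218 301] mid [ 0.5549 -0.2961] ang -4.82 38 len 0.181
  px [229 300] [214 244] mid [ 0.5573 -0.2682] ang 175.10 38 len 0.187
opt jaw yaw -0.8 turn [ 0.12  0.12 -0.03]
pos [ 0.6052 -0.2206  0.0586] F [-3.7  5.8  5.6] M [ 1.39  0.66 -0.03] w 0.231 t 10.70 j [-0.45  0.38  0.17  1.36 -0.    1.13]
tool axes in world
 [[-0.012 -0.002  1.   ]
 [-1.     0.001 -0.012]
 [-0.001 -1.    -0.002]]
shift tool mm [ 7.   0.3 -0.3]
```

```bash
python3 -m handwheel '[[1,3.5,0,0.4,0.1,0.1,-0.1],[1,3.5,0,0.4,0,0,-0.2]]'
python3 -m handwheel '[[1,3.5,0,0.4,0,0,-0.2]]'
python3 -m handwheel '[[1,3,0,0.5,0,0,-0.2]]'
python3 stud.py; python3 go.py .6048 -.2285 .0583 -0.8 | sed '2,4d'
```

```text
t: 10.9
ee_pos: [0.6052, -0.223, 0.0587]
ee_rot: [-1.202, 1.221, -1.214]
force: [-3.9, 7.1, 5.1]
width: 0.229
t: 11.0
ee_pos: [0.6052, -0.2243, 0.0588]
ee_rot: [-1.202, 1.222, -1.212]
force: [-2.7, 6.4, 5.5]
width: 0.227
t: 11.1
ee_pos: [0.6052, -0.225, 0.0588]
ee_rot: [-1.202, 1.222, -1.21]
force: [-3.4, 6.5, 5.7]
width: 0.227
  px [199 244] [218 302] mid [ 0.5498 -0.2993] ang -2.66 40 len 0.196
  px [230 300] [210 242] mid [ 0.5535 -0.2714] ang 176.85 41 len 0.198
opt jaw yaw -0.8 turn [ 0.21  0.23 -0.38]
pos [ 0.6052 -0.2251  0.0589] F [-3.1  6.5  6. ] M [ 1.51  0.66 -0.07] w 0.226 t 11.15 j [-0.46  0.39  0.18  1.37  0.    1.12]
tool axes in world
 [[-0.01  -0.004  1.   ]
 [-1.     0.007 -0.01 ]
 [-0.007 -1.    -0.004]]
shift tool mm [ 3.4  0.5 -0.4]
```

```bash
python3 -m handwheel '[[1,3,0,0.5,0.2,0.2,-0.5]]'
python3 -m handwheel '[[1,3,0,0.5,0.1,0.1,-0.3]]'
python3 stud.py; python3 go.py .6048 -.2295 .0583 -0.8 | sed '2,4d'
```

```text
t: 11.25
ee_pos: [0.6052, -0.226, 0.0587]
ee_rot: [-1.203, 1.221, -1.216]
force: [-2.3, 5.7, 4.1]
width: 0.229
t: 11.35
ee_pos: [0.6052, -0.2269, 0.0586]
ee_rot: [-1.203, 1.22, -1.218]
force: [-4.0, 5.3, 6.0]
width: 0.229
  px [199 244] [218 301] mid [ 0.5492 -0.3009] ang -1.91 38 len 0.194
  px [230 300] [209 243] mid [ 0.5548 -0.2733] ang 177.76 40 len 0.195
opt jaw yaw -0.8 turn [ 0.05  0.03 -0.03]
pos [ 0.6051 -0.2271  0.0586] F [-2.8  6.7  4.9] M [1.37 0.68 0.08] w 0.228 t 11.40 j [-0.46  0.39  0.17  1.36  0.    1.12]
tool axes in world
 [[-0.013 -0.001  1.   ]
 [-1.     0.001 -0.013]
 [-0.001 -1.    -0.001]]
shift tool mm [ 2.4  0.3 -0.3]
```

```bash
python3 -m handwheel '[[1,2.5,0,0.5,0,0,-0.2]]'
python3 -m handwheel '[[1,2.5,0,0.5,0,0,-0.2]]'
python3 stud.py; python3 go.py .6048 -.2295 .0583 -0.8 | sed '2,4d'
```

```text
t: 11.5
ee_pos: [0.6051, -0.2274, 0.0586]
ee_rot: [-1.204, 1.22, -1.217]
force: [-3.6, 5.8, 5.6]
width: 0.226
t: 11.6
ee_pos: [0.6052, -0.2276, 0.0586]
ee_rot: [-1.204, 1.221, -1.214]
force: [-4.0, 6.3, 5.1]
width: 0.231
  px [198 244] [218 301] mid [ 0.5472 -0.3014] ang -1.52 39 len 0.194
  px [230 300] [209 244] mid [ 0.5563 -0.2739] ang 177.93 39 len 0.192
opt jaw yaw -0.8 turn [ 0.16  0.15 -0.14]
pos [ 0.6052 -0.2276  0.0586] F [-3.7  6.4  5.2] M [ 1.57  0.61 -0.03] w 0.226 t 11.65 j [-0.46  0.39  0.18  1.36  0.    1.12]
tool axes in world
 [[-0.011 -0.003  1.   ]
 [-1.     0.002 -0.011]
 [-0.002 -1.    -0.003]]
shift tool mm [ 1.9  0.3 -0.3]
```

```bash
python3 -m handwheel '[[1,3.5,0,0.5,0,0,-0.3]]'
python3 -m handwheel '[[1,3.5,0,0.5,0.1,0,-0.2]]'
python3 stud.py; python3 go.py .6048 -.2295 .0583 -0.8 | sed '2,4d'
```

```text
t: 11.75
ee_pos: [0.6052, -0.2284, 0.0587]
ee_rot: [-1.205, 1.221, -1.213]
force: [-3.2, 9.0, 5.7]
width: 0.228
t: 11.85
ee_pos: [0.6051, -0.2285, 0.0588]
ee_rot: [-1.203, 1.221, -1.21]
force: [-3.3, 9.7, 6.5]
width: 0.225
  px [198 244] [218 301] mid [ 0.5517 -0.3022] ang -1.04 36 len 0.194
  px [229 300] [208 243] mid [ 0.5543 -0.2745] ang 178.59 40 len 0.195
opt jaw yaw -0.8 turn [ 0.17  0.28 -0.33]
pos [ 0.6051 -0.2286  0.0589] F [-3.9  7.7  5.9] M [ 1.98  0.7  -0.08] w 0.228 t 11.90 j [-0.47  0.39  0.18  1.37  0.    1.11]
tool axes in world
 [[-0.009 -0.003  1.   ]
 [-1.     0.006 -0.009]
 [-0.006 -1.    -0.003]]
shift tool mm [ 0.9  0.6 -0.3]
```

```bash
python3 -m handwheel '[[1,3.5,0,2,0.2,0.2,-0.4]]'
python3 -m handwheel '[[1,4,0,2,0.1,0.1,-0.2]]'
python3 -m handwheel '[[1,4,0,2,0.1,0.1,-0.2]]'
python3 stud.py; python3 go.py .6048 -.2295 .0583 -0.8 | sed '2,4d'
python3 -c "
from h import *
s=np.load('last.npy')
b=cv2.resize(s[225:325,180:305],(800,640),interpolation=cv2.INTER_CUBIC)[:600]
cv2.imwrite('pics/seat.png',b[:,:,::-1])"
```

```text
t: 12.0
ee_pos: [0.6053, -0.2285, 0.0589]
ee_rot: [-1.202, 1.223, -1.212]
force: [-8.4, 8.5, 9.1]
width: 0.229
t: 12.1
ee_pos: [0.6053, -0.2286, 0.059]
ee_rot: [-1.201, 1.226, -1.208]
force: [-6.6, 10.5, 8.2]
width: 0.23
t: 12.2
ee_pos: [0.6053, -0.2286, 0.0591]
ee_rot: [-1.2, 1.23, -1.204]
force: [-6.1, 8.5, 9.0]
width: 0.232
  px [198 244] [218 301] mid [ 0.5517 -0.3023] ang -1.13 36 len 0.194
  px [229 300] [206 242] mid [ 0.5731 -0.275 ] ang 178.84 36 len 0.201
opt jaw yaw -0.8 turn [ 0.47  0.15 -0.8 ]
pos [ 0.6054 -0.2286  0.0591] F [-6.9  9.8  9. ] M [2.27 1.37 0.02] w 0.230 t 12.25 j [-0.47  0.4   0.19  1.38  0.01  1.11]
tool axes in world
 [[-0.011 -0.008  1.   ]
 [-1.     0.014 -0.011]
 [-0.014 -1.    -0.008]]
shift tool mm [ 0.9  0.8 -0.5]
```

View pics/seat.png

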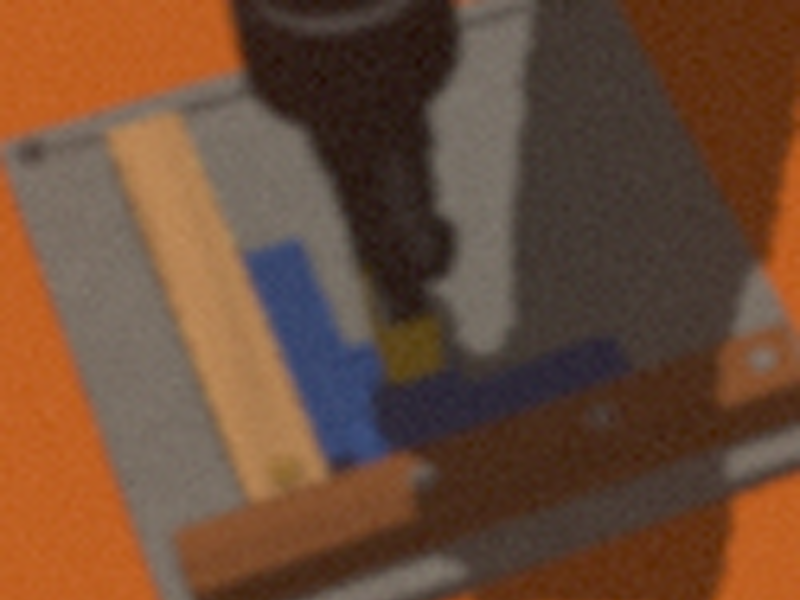

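The seat picture shows the square's leg lying along the stud with no wedge gap, and its other leg against the plate. The tool has tilted 0.8° under the push, so I'll straighten it and press again with counter-turn.

```bash
python3 -m handwheel '[[1,0,0.5,0,0.5,0.1,-0.9]]'
python3 -m handwheel '[[1,0.5,1,0.5,0.3,0,-0.5]]'
python3 go.py .6048 -.2295 .0583 -0.8 | sed '2,4d'
python3 -m handwheel '[[1,4,1,2,0.7,0.2,-1.2]]'
python3 -m handwheel '[[1,4,1,2,0.7,0.2,-1.2]]'
python3 go.py .6048 -.2295 .0583 -0.8 | sed '2,4d'; python3 stud.py
```

```text
t: 12.35
ee_pos: [0.605, -0.2279, 0.0584]
ee_rot: [-1.204, 1.219, -1.219]
force: [-2.3, -2.0, 2.8]
width: 0.228
t: 12.45
ee_pos: [0.6051, -0.228, 0.0583]
ee_rot: [-1.207, 1.211, -1.227]
force: [-6.4, 3.1, 10.7]
width: 0.224
opt jaw yaw -0.8 turn [-0.24  0.09  0.54]
pos [ 0.6051 -0.228   0.0583] F [-6.4  3.1 10.7] M [0.95 1.32 0.06] w 0.224 t 12.45 j [-0.46  0.38  0.16  1.35 -0.01  1.12]
tool axes in world
 [[-0.012  0.004  1.   ]
 [-1.    -0.009 -0.012]
 [ 0.009 -1.     0.004]]
shift tool mm [ 1.5  0.  -0.2]
t: 12.55
ee_pos: [0.6052, -0.2285, 0.0582]
ee_rot: [-1.21, 1.199, -1.243]
force: [-10.4, 14.6, 14.3]
width: 0.233
t: 12.65
ee_pos: [0.6053, -0.2287, 0.0583]
ee_rot: [-1.213, 1.187, -1.259]
force: [-7.0, 11.0, 12.2]
width: 0.228
opt jaw yaw -0.8 turn [-1.28 -0.11  2.15]
pos [ 0.6053 -0.2287  0.0583] F [-7.  11.  12.2] M [2.68 2.16 0.19] w 0.228 t 12.65 j [-0.45  0.35  0.12  1.31 -0.02  1.13]
tool axes in world
 [[-0.016  0.022  1.   ]
 [-0.999 -0.038 -0.016]
 [ 0.038 -0.999  0.022]]
shift tool mm [ 0.8  0.  -0.5]
  px [198 244] [218 301] mid [ 0.5502 -0.3023] ang -1.28 37 len 0.194
  px [229 300] [208 244] mid [ 0.556  -0.2746] ang 178.67 39 len 0.192
```

```bash
python3 -m handwheel '[[1,0,0,0.3,-1.1,0,1.9]]'
python3 go.py .6048 -.2295 .0583 -0.8 | sed '2,4d'
python3 -m handwheel '[[1,4,0.5,2.5,0.1,0.1,-0.3]]'
python3 go.py .6048 -.2295 .0583 -0.8 | sed '2,4d'; python3 stud.py
```

```text
t: 12.8
ee_pos: [0.605, -0.2275, 0.0589]
ee_rot: [-1.204, 1.215, -1.225]
force: [-0.1, -0.4, -1.2]
width: 0.228
opt jaw yaw -0.8 turn [-0.17  0.01  0.31]
pos [ 0.605  -0.2275  0.0589] F [-0.1 -0.4 -1.2] M [ 0.01 -0.    0.03] w 0.228 t 12.80 j [-0.46  0.38  0.17  1.35 -0.    1.12]
tool axes in world
 [[-0.014  0.003  1.   ]
 [-1.    -0.005 -0.014]
 [ 0.005 -1.     0.003]]
shift tool mm [ 2.   0.6 -0.1]
t: 12.9
ee_pos: [0.6053, -0.2285, 0.0586]
ee_rot: [-1.205, 1.218, -1.223]
force: [-11.5, 13.1, 12.2]
width: 0.228
opt jaw yaw -0.8 turn [-0.   -0.03  0.21]
pos [ 0.6053 -0.2285  0.0586] F [-11.5  13.1  12.2] M [2.97 2.35 0.14] w 0.228 t 12.90 j [-0.46  0.38  0.17  1.36 -0.    1.12]
tool axes in world
 [[-0.014 -0.     1.   ]
 [-1.    -0.004 -0.014]
 [ 0.004 -1.     0.   ]]
shift tool mm [ 1.1  0.3 -0.4]
  px [198 244] [218 301] mid [ 0.5503 -0.3022] ang -0.96 37 len 0.194
  px [229 300] [208 244] mid [ 0.556  -0.2746] ang 178.97 39 len 0.192
```

```bash
python3 - <<'E'
from meas import *
S=[snapshot("scene") for _ in range(8)]
s=status.observe(); print(s["t"],s["force"].round(1),s["ee_pos"].round(4),s["width"])
m=np.mean(S,0); np.save("fin.npy",m.round().astype(np.uint8))
a=np.load("scene0.npy").astype(int); d=abs(m-a).max(2)
for n,(x,y) in dict(tape=(386,181),driver=(447,157),glue=(480,188),battery=(136,329),pliers=(108,270),orange=(330,200),purple=(485,270)).items(): print(n,np.median(d[y-12:y+12,x-15:x+15]).round(1),(d[y-12:y+12,x-15:x+15]>60).mean().round(3))
cv2.imwrite("pics/fin.png",m.astype(np.uint8)[:,:,::-1])
E
python3 stud.py fin.npy
```

```text
13.35 [-7.3  9.7  9. ] [ 0.6052 -0.2284  0.0585] 0.22937493551032576
tape 8.2 0.0
driver 8.4 0.0
glue 7.5 0.0
battery 7.9 0.0
pliers 8.4 0.0
orange 7.2 0.0
purple 6.8 0.0
  px [198 244] [218 301] mid [ 0.5517 -0.3023] ang -1.16 36 len 0.194
  px [229 300] [208 244] mid [ 0.5412 -0.2744] ang 178.81 39 len 0.192
```

View pics/fin.png

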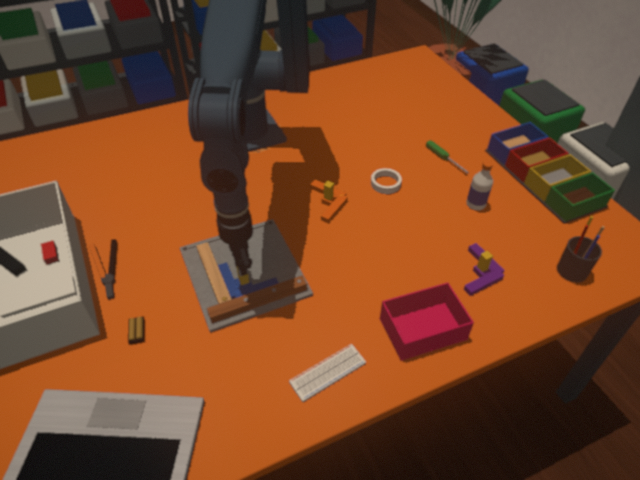

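The picture shows the arm holding the square in the corner, with the bystanders in place. The stud reads about 0.4° short of board yaw (within edge-fit noise), so one slightly firmer push, with less down force, will test whether it is really at the stop.

```bash
python3 -m handwheel '[[1,4.5,-0.3,2.5,0,0,0]]'
python3 -m handwheel '[[1,5,0,2.5,0.2,0,-0.4]]'
python3 - <<'E'
from meas import *
S=[snapshot("scene") for _ in range(8)]
s=status.observe(); print(s["t"],s["force"].round(1),s["ee_pos"].round(4),s["width"])
np.save("fin.npy",np.mean(S,0).round().astype(np.uint8))
E
python3 stud.py fin.npy; python3 go.py .6048 -.2295 .0583 -0.8 | sed '2,4d'
```

```text
t: 13.45
ee_pos: [0.6053, -0.2286, 0.0588]
ee_rot: [-1.204, 1.223, -1.214]
force: [-7.3, 10.5, 9.2]
width: 0.23
t: 13.55
ee_pos: [0.6053, -0.2287, 0.0588]
ee_rot: [-1.204, 1.224, -1.21]
force: [-8.9, 13.0, 11.9]
width: 0.226
13.95 [-8.6 12.5  9.4] [ 0.6053 -0.2287  0.0589] 0.22593001197552795
  px [198 244] [218 301] mid [ 0.5547 -0.3025] ang -1.10 34 len 0.194
  px [229 300] [208 244] mid [ 0.556  -0.2747] ang 178.95 39 len 0.192
opt jaw yaw -0.8 turn [ 0.34  0.21 -0.29]
pos [ 0.6053 -0.2287  0.0589] F [-8.6 12.5  9.4] M [ 2.75  1.74 -0.03] w 0.226 t 13.95 j [-0.47  0.39  0.19  1.37  0.    1.12]
tool axes in world
 [[-0.01  -0.006  1.   ]
 [-1.     0.005 -0.01 ]
 [-0.005 -1.    -0.006]]
shift tool mm [ 0.9  0.6 -0.5]
```

```bash
python3 -m handwheel '[[1,4.5,0.8,2.5,0.6,0.2,-0.7]]'
python3 - <<'E'
from h import *
[snapshot("scene") for _ in range(10)]
E
python3 go.py .6048 -.2295 .0583 -0.8 | sed '2,4d'; python3 stud.py
```

```text
t: 14.05
ee_pos: [0.6052, -0.2285, 0.0586]
ee_rot: [-1.203, 1.219, -1.217]
force: [-9.9, 12.0, 12.9]
width: 0.232
opt jaw yaw -0.8 turn [ 0.01  0.12 -0.07]
pos [ 0.6053 -0.2285  0.0587] F [-9.5 11.2 11. ] M [2.7  2.04 0.01] w 0.228 t 14.55 j [-0.47  0.39  0.18  1.36  0.    1.12]
tool axes in world
 [[-0.012 -0.     1.   ]
 [-1.     0.001 -0.012]
 [-0.001 -1.    -0.   ]]
shift tool mm [ 1.   0.4 -0.4]
  px [196 245] [218 301] mid [ 0.5521 -0.3027] ang -0.86 40 len 0.193
  px [229 300] [208 244] mid [ 0.5559 -0.2748] ang 178.86 39 len 0.192
```

Level, steady and pressing on both faces. Handing in.

```bash
python3 -c "
from cell import job
print(job.sign_off())"
```

```text
the job is handed in; nothing more can be done
None
```

I gripped the blue square by its yellow post and laid it on the grey board. I slid it along the plate into the corner, which swung the stud from about 6.4° of lean to square within measurement error. The job was handed in with the gripper still holding the square and pressing it there, at about 14.6 s of the 67 s allowed.

**Last checks that agreed:**
- **Contact:** over the last half second before hand-in the press held steady at about 9.5 N against the plate, 11 N against the stud and 11 N down.
- **Stop:** a slightly firmer push, with 12.5 to 13 N against the stud, moved nothing further. That fits the square's face lying flush on the stud rather than touching only at its far end.
- **Level:** the tool was level to within 0.1°, and its yaw was within about 0.15° of the board's.
- **Other things:** comparing before and after pictures showed no change at the bystanders or at the orange and purple squares.

**Not fully settled:** the stud's edges read −0.9° and −1.1° in the last picture, against about −0.7° for the board. That is 0.2 to 0.4° short of square, at about the limit of the edge fits. The top camera could not confirm the seating because the arm blocked its view.

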